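# Unlock the medicine box with the right key and open its drawer

### The job

Unlock the small grey medicine box and open its drawer. The key with the long narrow blade fits it; it hangs behind the spare key (short wide blade) on one of the two key stands, so first lift the spare key off over the rail's end stop and hang it on the rail of the other, empty stand. Then take the right key, push it fully home in the keyway on top of the box, turn it clockwise as far as it goes and let go of it there, and pull the drawer fully open by its knob; do not disturb the glass, the salt shaker or the spice jar.

Things in the scene. Friction and masses are not known exactly. Their poses are not given: they have to be found in the camera images.
- key: The right key: flat steel key hanging blade down, 40 g. Origin: on the blade's axis, at the underside of its shoulder. z up along the blade, y along its width, x through its thickness. Blade z = 0 to -36 mm, 14 mm wide (y), 5 mm thick (x), last 3 mm only 10 x 3 mm. Shoulder 22 x 8 mm, z 0 to 8 mm. Above it the bow. Turned half round it is the same.
- key_bow (a point): Where best to hold the right key: centre of its bow, 27 mm above the key's origin. The bow is an open frame 8 mm thick (x), 38 mm wide (y) over its flat upright sides (key z 11 to 37 mm), top at 47 mm. Grip across the 38 mm. Its opening is 28 mm wide, z 13 to 42 mm, arched in the top 8 mm; the rail runs through it along x.
- spare_key: The spare key, hanging on the same rail about 38 mm nearer to the free end, so in front of the right key. Same shoulder, bow, origin and axes as the right key, but its blade is 22 mm wide and only 26 mm long (does not fit the keyway).
- stand_full: Fixed steel stand that carries both keys at the start. Origin on the worktop under its post (11 mm thick). Its one round rail, 6 mm thick, runs level from the post along the stand's -x, axis at z = 140 mm, to the end stop. Foot 75 x 50 x 10 mm, x -68 to 7 mm. Spare key at x about -73 mm, right key about -35 mm, their y along the stand's y.
- full_stop (a point): Loaded stand's end stop, where the rail ends, 92 mm from the post, on the rail's axis (z = 140 mm); axes as the stand. The stop is 6 mm thick and rises 8 mm above the rail's top. A hanging key's origin is 101 mm above the worktop; lifted 9 to 22 mm, its opening clears the stop with the rail still through it.
- stand_empty: An identical fixed key stand, same size, origin and axes, with an empty rail; the spare key must end hanging on this rail between post and end stop. Which stand is to the left changes.
- empty_stop (a point): End stop of the empty stand, as on the loaded one: 92 mm from the post, on the rail's axis (z = 140 mm), rising 8 mm above the rail's top.
- lockbox: Fixed grey medicine box 140 (x) x 150 (y) x 100 mm, origin under its centre; its front (the drawer) faces its own -x. Its top is at z = 100 mm; on it sits the lock's dial.
- keyway (a point): Centre of the top of the lock's square dial (40 x 40 x 10 mm), z = 110 mm, 10 mm behind the box's centre (box x = +10, y = 0). Keyway: slot 16.5 x 7 mm, 2 mm chamfer, long side along this point's y (at the start the box's y). Key home: its origin is here. In the last 7.5 mm the blade presses a sprung pin (3 to 6 N); only fully home does it turn, and then it stays in.
- dial (a joint): Angle of the lock's dial: 0 locked, grows clockwise seen from above to its stop at 1.35 rad, which draws back the hidden bolt; stays where it is left; 0.04 N m of friction. The blade has up to 0.2 rad of play in the keyway, so the key itself must be turned about 1.5 rad to reach the stop.
- drawer (a joint): Opening of the drawer: 0 shut, slides along the box's -x to its stop at 0.06 m; held by the hidden bolt until the dial is turned; 1.5 N of friction.
- knob (a point): Centre of the round drawer knob's head (28 mm across, 16 mm deep, on a 12 mm neck), 35 mm in front of the drawer's face, 62 mm above the worktop; moves with the drawer. Axes as the box; pinch it from above across y.
- glass: Clear drinking glass, 81 mm across, 93 mm tall, origin under its centre; leave alone
- shaker: Salt shaker, 44 mm across, 90 mm tall, origin under its centre; leave alone
- spice_jar: Spice jar, 41 mm across, 105 mm tall, origin under its centre; leave alone

How it is judged:
On the way, in this order (a step that is already met when the one before it is completed fails the run):
1. the spare key hangs free on the rail of the empty stand (x of spare_key in the frame of stand_empty between -0.091 and -0.005 m and y of spare_key in the frame of stand_empty between -0.02 and 0.02 m and z of spare_key in the frame of stand_empty between 0.092 and 0.106 m and contact force between the fingers and spare_key below 0.1 N), for 0.3 s.
2. the right key is fully home in the keyway, the lock not yet turned (horizontal distance between key and keyway below 0.004 m and z of key in the frame of lockbox below 0.1125 m and angle between key's own z axis and vertical below 0.12 rad and value of joint dial below 0.5 rad), for 0.05 s.
3. the lock is turned (value of joint dial above 1.1 rad), for 0.1 s.
At the end, for the whole second after the job is handed in: Drawer open over 50 mm of its 60 and at rest; dial turned clockwise beyond 1.05 rad; right key in the keyway (within 5 mm of its axis, shoulder at most 5 mm above the dial); spare key hanging at rest on the rail of the stand that was empty, between post and stop (value of joint drawer above 0.05 m and velocity of joint drawer below 0.01 m/s and value of joint dial above 1.05 rad and horizontal distance between key and keyway below 0.005 m and z of key in the frame of lockbox below 0.115 m and x of spare_key in the frame of stand_empty between -0.091 and -0.005 m and y of spare_key in the frame of stand_empty between -0.02 and 0.02 m and z of spare_key in the frame of stand_empty between 0.092 and 0.106 m and linear speed of spare_key below 0.05 m/s and linear speed of key below 0.02 m/s); the robot touches nothing.
It fails at once if the glass was pushed more than 25 mm (distance of glass from where it was at the start of the episode above 0.025 m).
It fails at once if the salt shaker was pushed more than 25 mm (distance of shaker from where it was at the start of the episode above 0.025 m).
It fails at once if the spice jar was pushed more than 25 mm (distance of spice_jar from where it was at the start of the episode above 0.025 m).
It also fails if it takes over 72 s, if anything falls off the work surface, if the arm or the gripper's body presses on something with over 40 N, if the wrist force passes 120 N, or if a joint passes its speed limit or range.

### The arm

A 7-joint arm with a two-finger parallel gripper is mounted at the origin on a cart in front of the work surface, level with it; the furniture and walls round the work are solid. World frame = base frame: x ahead of the robot, y to its left, z up, the work surface at z = 0. Lengths are in m, angles in rad, forces in N, time in s.
With the tool pointing down it reaches from about 0.4 to 0.85 m from the base axis. Payload 10.4 kg.
Tool frame: the origin (TCP) lies at the very end of the fingers, on their centre line; the grasp point (between the pads) lies robot.grip_point_offset behind it (robot.grip_point_offset is the distance from the TCP to the grasp point, in m); z points along the fingers, y is the line along which they close (so a half turn about z gives the same grasp; the last joint's range is limited). The gripper opens to 87 mm and grips with 3 to 60 N. Pads are 19 mm wide; open, the fingers measure 117 mm over their backs; the gripper's body (75 mm by 190 mm) begins 51 mm behind the grasp point.
Start: joints at [-1.203, 0.332, -0.065, 1.46, 0.022, 1.35, -0.088], TCP at [0.238, 0.578, 0.223] pointing down, gripper open.
Joint ranges: [-2.6, 2.6], [-0.5, 2.12], [-1.47, 1.34], [0.16, 2.42], [-1.27, 4.41], [0.06, 2.06], [-2.6, 2.6]. Speed limits (rad/s): [2.22, 2.22, 2.79, 2.79, 3.14, 3.14, 3.14].

### API

Orientations are given as a unit quaternion [x, y, z, w].
In Python, from plant import robot, cams gives the robot as it stands. The module is installed in compiled form; this text tells all that it offers.
- The arm moves only by the tool jog_arm, never from a script. Its argument "rows" is a list of rows, each a list of 7 numbers: the shift along the tool's x, y, z in units of 40 mm (1.0 is 40 mm), then the turn, a rotation vector about the tool's x, y, z in rad, then the closure, from 0 (fully open) to 1 (shut). In form: [[x, y, z, rx, ry, rz, jaw], ...]. A call has 1 to 8 rows; each row shifts and turns the commanded pose from where the row before left it, along the tool's axes as they then stand; what a row does not reach is not made up. A row lasts 1/12 s, in which the tool goes at most 41.7 mm and 7.16 degrees, less where a joint would pass 70% of its speed; a pose out of reach is approached as far as the arm can. A call is refused whole if a number of a shift passes 1 or a number of a turn 0.125, either way. A call with a gripper value outside its range is refused whole. The fingers move at their own pace and stop on an object; "grip_force" is the grip in N (left out, the last holds). Time passes only in rows, so rows that do not move let the fingers close. It gives the time, the measured TCP pose, the force, the opening and the grip force at its end, in the units of the state.
- robot.sense(): the state, without advancing time (a new reading comes with each control period).
- cams.camera(name): name is "scene" or "top" or "wrist"; returns a dict with "image" (400x640x3 uint8, blue, green, red), "intrinsics" (3x3 intrinsics, pixels), "rvec" (rotation vector, rad) and "tvec" (3), from world to camera coordinates, as OpenCV has them; the wrist camera has in their place "mount" (4x4, takes a point from camera to tool coordinates, whose origin is the TCP and whose axes are the flange's). Camera axes: x right, y down, z forward; pixel columns grow to the right and rows downward; lengths in m; the calibration is good to about 2 mm. The wrist camera is an equidistant fisheye: a pixel r from the principal point sees the ray r / f radians off the axis. A picture is of the moment at which its call begins: read the wrist's pose just before it. There is no depth.
- robot.close_job(): hands the job in; it is judged then, once.
Trained networks look in a picture, given as the dict that the camera call returned (one of the last four; its "shot" number tells which), for a name from the list of things; names that differ only in an ending like _2 or _b are one class to them, and where a whole thing is asked for, a point or a joint stands for the part that bears it (a point fixed in the world has none). Each returns a list of dicts, best first, with "p" (0 to 1); they miss things now and then, are a little off and sometimes report something else, mostly with a low value. They report only what shows in the picture. A call takes as long as a camera call.
- cams.regions_of(picture, label): "region" (400x640 bool, what is visible of it) and "box" ([centre column, centre row, width, height] in pixels, round what is visible of it).
- cams.pinpoint(picture, label): "at" ([column, row] in pixels: a listed point, or the origin of a listed thing).
The state is a dict: "t": time; "q": joint angles; "qvel": joint speeds; "effort": joint torques, N m; "position": TCP position; "orientation": TCP orientation; "wrist_force": force on the tool from outside, world axes, zero at the start; "torque": the same for the moment, N m; "gripper_width": finger opening in m; "grasp_force": force on a finger pad.
Only numpy, scipy, OpenCV 4.12 (cv2) and the standard library are available. Lean on these libraries where they do the work, as an engineer would, in place of code of your own. Each camera call takes 0.05 s, during which the arm holds its last target. There are 200 camera calls.

## Working session

There is one attempt and no reset: what is moved stays moved. The work goes in short steps, Python scripts to look and compute and a tool call to move; the robot and the scene stay as the last step left them, time stands still between calls to the robot, and variables do not carry over. Pictures are saved under pics/ and viewed, at most 10 in all, crops included, and the job is handed in when it is done.

Besides the shell and the picture viewer there is one more tool, called after ">>>" by a JSON object that holds its "api" and its "payload", one argument or row to a line. jog_arm: Moves the arm, as the interface text tells. Its arguments: {"type":"object","properties":{"rows":{"type":"array"},"grip_force":{"type":"number"}},"required":["rows"]}

```bash
mkdir -p pics; cat > h.py <<'E'
import numpy as np, cv2
from scipy.spatial.transform import Rotation as R
from plant import robot, cams
np.set_printoptions(precision=4,suppress=True)
def T(s):
    M=np.eye(4);M[:3,:3]=R.from_quat(s["orientation"]).as_matrix();M[:3,3]=s["position"];return M
def shot(n):
    s=robot.sense();p=cams.camera(n)
    if "mount" in p: p["M"]=T(s)@np.array(p["mount"])
    else:
        W=np.eye(4);W[:3,:3]=cv2.Rodrigues(np.array(p["rvec"],float))[0];W[:3,3]=np.ravel(p["tvec"]);p["M"]=np.linalg.inv(W)
    p["fish"]="mount" in p
    return p
def ray(p,uv):
    K=np.array(p["intrinsics"]);x=(uv[0]-K[0,2])/K[0,0];y=(uv[1]-K[1,2])/K[1,1]
    if p["fish"]:
        r=np.hypot(x,y);k=np.sin(r)/max(r,1e-9);d=np.array([x*k,y*k,np.cos(r)])
    else: d=np.array([x,y,1.])
    d=p["M"][:3,:3]@d
    return p["M"][:3,3],d/np.linalg.norm(d)
def proj(p,X):
    K=np.array(p["intrinsics"]);M=p["M"];c=M[:3,:3].T@(np.array(X)-M[:3,3])
    if p["fish"]:
        h=np.hypot(c[0],c[1]);a=np.arctan2(h,c[2]);xy=c[:2]/max(h,1e-9)*a
    else: xy=c[:2]/c[2]
    return np.array([K[0,0]*xy[0]+K[0,2],K[1,1]*xy[1]+K[1,2]])
def atz(p,uv,z):
    o,d=ray(p,uv);return o+d*(z-o[2])/d[2]
def tri(rs):
    A=0;b=0
    for o,d in rs:
        P=np.eye(3)-np.outer(d,d);A=A+P;b=b+P@o
    X=np.linalg.solve(A,b);return X,[np.linalg.norm(np.cross(X-o,d)) for o,d in rs]
E
python3 - <<'E'
from h import *
s=robot.sense();print(s,robot.grip_point_offset)
Z=dict(key=.101,key_bow=.128,spare_key=.101,stand_full=0,full_stop=.14,stand_empty=0,empty_stop=.14,lockbox=0,keyway=.11,knob=.062,glass=0,shaker=0,spice_jar=0)
P={n:shot(n) for n in("scene","top")}
for n in P: cv2.imwrite(f"pics/{n}0.png",P[n]["image"]);print(n,P[n]["M"][:3,3])
for l in Z:
    rs=[]
    for n in P:
        r=cams.pinpoint(P[n],l)[:3]
        print(l,n,[(np.round(q["at"],1),round(q["p"],2),atz(P[n],q["at"],Z[l])[:2].round(3)) for q in r])
        if r: rs.append(ray(P[n],r[0]["at"]))
    if len(rs)==2: print("   tri",*tri(rs))
E
```

```text
{'t': 0.0, 'q': array([-1.2026,  0.3329, -0.0647,  1.4609,  0.0216,  1.3499, -0.0885]), 'qvel': array([ 0.0011,  0.0009,  0.0016,  0.0011,  0.0001, -0.    , -0.0007]), 'effort': array([  0.0004, -62.3258,   0.025 , -38.9893,  -0.0613,   0.0401,
         0.0001]), 'position': array([0.2379, 0.5775, 0.2218]), 'orientation': array([ 0.1942,  0.981 , -0.0007, -0.0001]), 'wrist_force': array([-0.5047, -1.0824, -0.2338]), 'torque': array([ 0.0214, -0.0281,  0.0192]), 'grasp_force': 0.0, 'gripper_width': 0.08717963842260192} 0.0187
scene [-0.4515 -0.3842  1.1207]
top [0.3356 0.081  1.6355]
key scene [(array([323. , 212.4]), 0.65, array([0.519, 0.061]))]
key top [(array([323.7, 198.5]), 0.61, array([0.526, 0.06 ]))]
   tri [0.5258 0.0619 0.0946] [np.float64(0.0017880904289374164), np.float64(0.0017880904289373587)]
key_bow scene [(array([323.9, 207. ]), 0.48, array([0.516, 0.057]))]
key_bow top [(array([328.2, 196.2]), 0.53, array([0.53 , 0.047]))]
   tri [0.5268 0.0535 0.1215] [np.float64(0.007318647306871052), np.float64(0.007318647306871246)]
spare_key scene [(array([322. , 219.6]), 0.45,
[... 2079 characters left out ...]
666  0.0724] [np.float64(0.004602195259064587), np.float64(0.004602195259064533)]
glass scene []
glass top [(array([211.4, 231.1]), 0.82, array([0.428, 0.422]))]
shaker scene [(array([296.5, 228.8]), 0.53, array([0.504, 0.151]))]
shaker top [(array([294.1, 209.5]), 0.59, array([0.501, 0.155]))]
   tri [ 0.5026  0.1531 -0.0002] [np.float64(0.002559048026586757), np.float64(0.0025590480265866972)]
spice_jar scene [(array([348.4, 240.9]), 0.62, array([ 0.529, -0.028]))]
spice_jar top [(array([352.8, 204.4]), 0.44, array([ 0.52 , -0.036])), (array([292.8, 208. ]), 0.33, array([0.506, 0.16 ]))]
   tri [ 0.5175 -0.0336  0.0141] [np.float64(0.0016082975266086242), np.float64(0.0016082975266086207)]
```

```bash
python3 - <<'E'
import cv2,numpy as np
a=cv2.imread("pics/top0.png")[130:260,180:440];b=cv2.imread("pics/scene0.png")[160:290,190:450]
cv2.imwrite("pics/c0.png",np.vstack([cv2.resize(x,None,fx=2.3,fy=2.3,interpolation=cv2.INTER_CUBIC) for x in(a,b)]))
E
```

```text
(no output)
```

View pics/c0.png

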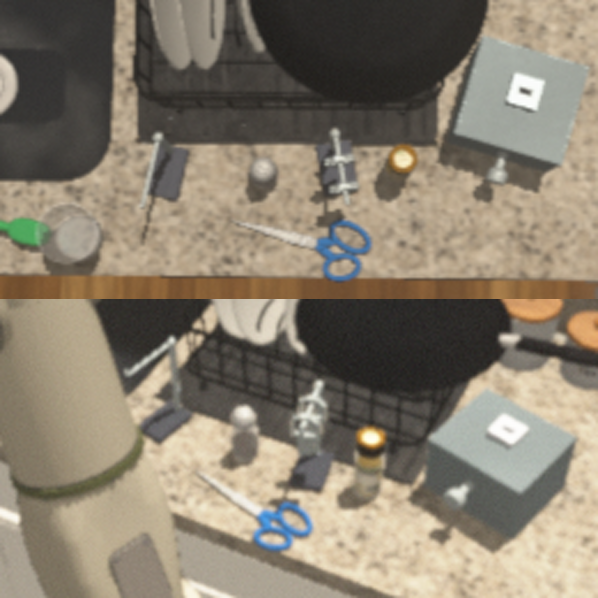

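```bash
cat >> h.py <<'E'
def Rphi(phi,tilt=0):
    c,s=np.cos(phi),np.sin(phi)
    return np.array([[-s,c,0],[c,s,0],[0,0,-1.]])
def plan(pos,phi,n,jaw=0,start=None):
    "n equal rows from the measured pose (or start=(pos,phi)) to the target, tool down"
    if start is None: s=robot.sense();p0=s["position"];R0=T(s)[:3,:3]
    else: p0=np.array(start[0]);R0=Rphi(start[1])
    w=R.from_matrix(R0.T@Rphi(phi)).as_rotvec()/n
    d=(np.array(pos)-p0)/n; Rc=R0; out=[]
    for i in range(n):
        out.append(list((Rc.T@d/.04).round(3))+list(w.round(3))+[jaw]); Rc=Rc@R.from_rotvec(w).as_matrix()
    print("rows",n,"len/row mm",np.linalg.norm(d)*1e3)
    for o in out: print([float(v) for v in o],end=",")
    print()
def look(p,l,z):
    for q in cams.pinpoint(p,l)[:3]: print(" ",l,np.round(q["at"],1),round(q["p"],2),atz(p,q["at"],z))
E
python3 - <<'E'
from h import *
p=shot("wrist");print(np.array(p["mount"]),p["intrinsics"])
P=np.eye(3)
plan([.47,.28,.25],np.radians(95),12)
E
```

```text
[[-0.0004 -0.9579 -0.287   0.0795]
 [ 1.     -0.0003 -0.0005  0.0006]
 [ 0.0004 -0.287   0.9579 -0.1626]
 [ 0.      0.      0.      1.    ]] [[309.7069   0.     317.0368]
 [  0.     309.7069 195.5993]
 [  0.       0.       1.    ]]
rows 12 len/row mm 31.546065893756996
[-0.683, -0.39, -0.057, 0.0, -0.0, -0.04, 0.0],[-0.667, -0.417, -0.057, 0.0, -0.0, -0.04, 0.0],[-0.65, -0.443, -0.057, 0.0, -0.0, -0.04, 0.0],[-0.632, -0.468, -0.057, 0.0, -0.0, -0.04, 0.0],[-0.613, -0.493, -0.057, 0.0, -0.0, -0.04, 0.0],[-0.593, -0.517, -0.057, 0.0, -0.0, -0.04, 0.0],[-0.571, -0.54, -0.057, 0.0, -0.0, -0.04, 0.0],[-0.55, -0.563, -0.057, 0.0, -0.0, -0.04, 0.0],[-0.527, -0.584, -0.057, 0.0, -0.0, -0.04, 0.0],[-0.503, -0.605, -0.057, 0.0, -0.0, -0.04, 0.0],[-0.478, -0.624, -0.057, 0.0, -0.0, -0.04, 0.0],[-0.453, -0.643, -0.057, 0.0, -0.0, -0.04, 0.0],
```

>>> {"api": "jog_arm", "payload": {
  "rows": [
    [-0.683,-0.39,-0.057,0,0,-0.04,0],
    [-0.667,-0.417,-0.057,0,0,-0.04,0],
    [-0.65,-0.443,-0.057,0,0,-0.04,0],
    [-0.632,-0.468,-0.057,0,0,-0.04,0],
    [-0.613,-0.493,-0.057,0,0,-0.04,0],
    [-0.593,-0.517,-0.057,0,0,-0.04,0]
  ]
}}

```text
t: 1.95
position: [0.3549, 0.4277, 0.2365]
orientation: [0.074, 0.997, 0.0, 0.0]
wrist_force: [0.7, 1.1, 0.0]
gripper_width: 0.0873
grasp_force: 0.0
```

>>> {"api": "jog_arm", "payload": {
  "rows": [
    [-0.571,-0.54,-0.057,0,0,-0.04,0],
    [-0.55,-0.563,-0.057,0,0,-0.04,0],
    [-0.527,-0.584,-0.057,0,0,-0.04,0],
    [-0.503,-0.605,-0.057,0,0,-0.04,0],
    [-0.478,-0.624,-0.057,0,0,-0.04,0],
    [-0.453,-0.643,-0.057,0,0,-0.04,0],
    [0,0,0,0,0,0,0],
    [0,0,0,0,0,0,0]
  ]
}}

```text
t: 2.62
position: [0.4715, 0.2785, 0.2502]
orientation: [-0.043, 0.999, 0.0, 0.0]
wrist_force: [-0.3, 0.6, -0.0]
gripper_width: 0.0868
grasp_force: 0.0
```

```bash
python3 - <<'E'
from h import *
p=shot("wrist");cv2.imwrite("pics/w1.png",p["image"]);print(robot.sense()["position"])
look(p,"empty_stop",.14);look(p,"stand_empty",0);look(p,"shaker",0);look(p,"glass",0)
plan([.46,.05,.25],np.radians(100),8)
E
```

```text
[0.4704 0.2801 0.25  ]
  empty_stop [351.5 179.5] 0.68 [0.4561 0.3093 0.14  ]
  stand_empty [317.8 212.1] 0.67 [0.54  0.286 0.   ]
  stand_empty [122.  176.2] 0.67 [ 0.51   -0.0265 -0.    ]
  glass [419.6 134.5] 0.56 [0.4162 0.4163 0.    ]
rows 8 len/row mm 28.941713873547414
[0.095, -0.717, -0.001, 0.0, -0.0, -0.01, 0.0],[0.103, -0.716, -0.001, 0.0, -0.0, -0.01, 0.0],[0.11, -0.715, -0.001, 0.0, -0.0, -0.01, 0.0],[0.118, -0.714, -0.001, 0.0, -0.0, -0.01, 0.0],[0.125, -0.713, -0.001, 0.0, -0.0, -0.01, 0.0],[0.133, -0.711, -0.001, 0.0, -0.0, -0.01, 0.0],[0.14, -0.71, -0.001, 0.0, -0.0, -0.01, 0.0],[0.147, -0.708, -0.001, 0.0, -0.0, -0.01, 0.0],
```

View pics/w1.png

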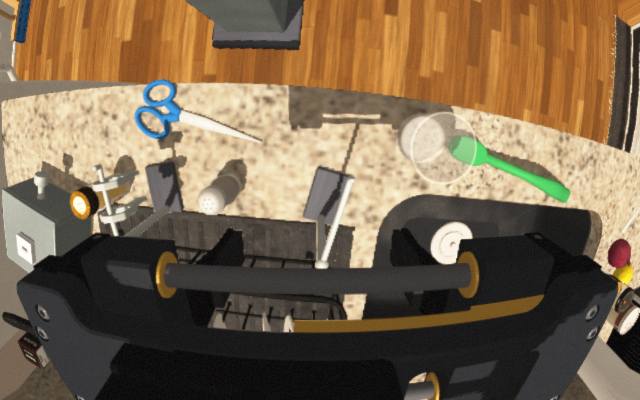

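>>> {"api": "jog_arm", "payload": {
  "rows": [
    [0.1,-0.716,0,0,0,-0.01,0],
    [0.1,-0.716,0,0,0,-0.01,0],
    [0.11,-0.715,0,0,0,-0.01,0],
    [0.118,-0.714,0,0,0,-0.01,0],
    [0.125,-0.713,0,0,0,-0.01,0],
    [0.133,-0.711,0,0,0,-0.01,0],
    [0.14,-0.71,0,0,0,-0.01,0],
    [0.147,-0.708,0,0,0,-0.01,0]
  ]
}}

```text
t: 3.53
position: [0.4595, 0.0484, 0.25]
orientation: [-0.085, 0.996, 0.0, 0.0]
wrist_force: [1.3, -0.3, 0.4]
gripper_width: 0.0871
grasp_force: 0.0
```

>>> {"api": "jog_arm", "payload": {
  "rows": [
    [0,0,0,0,0,0,0.4],
    [0,0,0,0,0,0,0.4]
  ]
}}

```text
t: 3.7
position: [0.4599, 0.0483, 0.2502]
orientation: [-0.084, 0.997, 0.0, 0.0]
wrist_force: [-1.0, 0.1, 1.3]
gripper_width: 0.0801
grasp_force: 0.0
```

```bash
python3 - <<'E'
from h import *
p=shot("wrist");cv2.imwrite("pics/w2.png",p["image"]);s=robot.sense();print(s["position"],s["gripper_width"])
cv2.imwrite("pics/w2c.png",cv2.resize(p["image"][100:290,220:470],None,fx=3.1,fy=3.1,interpolation=cv2.INTER_CUBIC))
for l,z in dict(full_stop=.14,stand_full=0,spare_key=.101,key=.101,key_bow=.128,spice_jar=0,shaker=0,keyway=.11,knob=.062,lockbox=0,empty_stop=.14).items(): look(p,l,z)
E
```

```text
[0.4599 0.0497 0.25  ] 0.07688429873403185
  full_stop [308.  191.2] 0.91 [0.4595 0.0406 0.14  ]
  stand_full [314.  226.3] 0.96 [0.5499 0.0598 0.    ]
  stand_full [251.1 199.7] 0.34 [ 0.5252 -0.0347  0.    ]
  spare_key [312.  201.8] 0.82 [0.4815 0.0473 0.101 ]
  key [313.5 235.4] 0.97 [0.5195 0.0552 0.101 ]
  key [539.  184.7] 0.37 [0.4132 0.3253 0.101 ]
  key_bow [310.8 242.2] 0.79 [0.5155 0.052  0.128 ]
  shaker [380.8 210.1] 0.67 [0.5099 0.1502 0.    ]
  knob [148.3 182. ] 0.64 [ 0.5036 -0.1654  0.062 ]
  lockbox [155.4 229.4] 0.63 [ 0.6022 -0.1888  0.    ]
  lockbox [311.5 234.2] 0.32 [ 0.5628  0.0583 -0.    ]
  empty_stop [540.  227.9] 0.83 [0.4579 0.3133 0.14  ]
  empty_stop [311.1 235.9] 0.52 [0.5032 0.0506 0.14  ]
```

View pics/w2c.png

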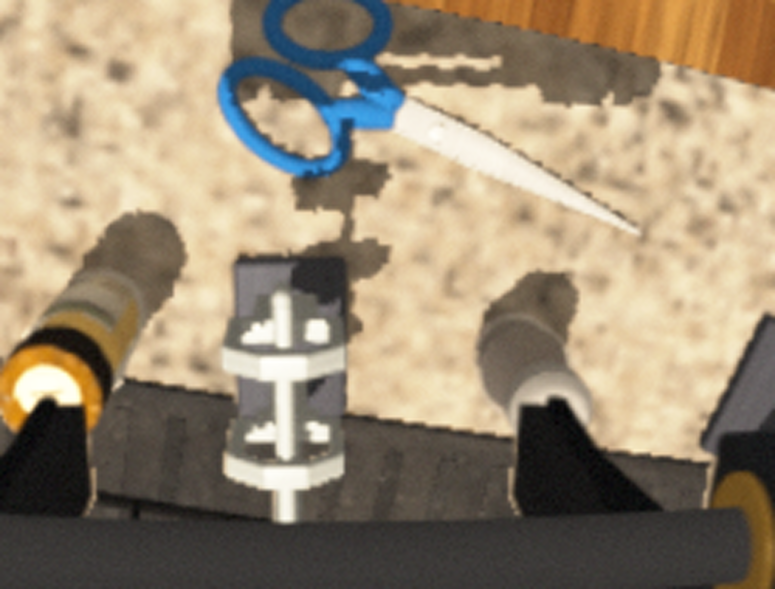

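```bash
python3 - <<'E'
from h import *
p=shot("wrist")
for n,u,z in(("stop",(310.6,195.2),.15),("rail",(312.6,264.5),.143),("spare",(311.9,216.1),.147),("key",(311.6,252.3),.147)): print(n,atz(p,u,z))
a,b=atz(p,(310.6,195.2),.15),atz(p,(312.6,264.5),.143);print(np.degrees(np.arctan2(b[1]-a[1],b[0]-a[0])))
E
```

```text
stop [0.4599 0.044  0.15  ]
rail [0.5323 0.0577 0.143 ]
spare [0.4802 0.0485 0.147 ]
key [0.5169 0.0542 0.147 ]
10.688405443094462
```

>>> {"api": "jog_arm", "payload": {
  "rows": [
    [-0.25,-0.055,0,0,0,-0.012,0.42],
    [-0.25,-0.055,0,0,0,-0.012,0.42],
    [0,0,0.3,0,0,0,0.42],
    [0,0,0.6,0,0,0,0.42],
    [0,0,0.6,0,0,0,0.42],
    [0,0,0.6,0,0,0,0.42]
  ],
  "grip_force": 15
}}

```text
t: 4.85
position: [0.4814, 0.048, 0.1649]
orientation: [-0.097, 0.995, -0.0, 0.0]
wrist_force: [0.7, 0.3, 0.2]
gripper_width: 0.0505
grasp_force: 0.0
```

```bash
python3 - <<'E'
from h import *
p=shot("wrist");s=robot.sense();print(s["position"],s["gripper_width"])
cv2.imwrite("pics/w3c.png",cv2.resize(p["image"][120:310,200:450],None,fx=3,fy=3,interpolation=cv2.INTER_CUBIC))
print(proj(p,s["position"]),proj(p,[.480,.0485,.147]))
E
```

```text
[0.4789 0.0476 0.1603] 0.05055054839979294
[316.0037 238.5377] [317.2009 231.5849]
```

View pics/w3c.png

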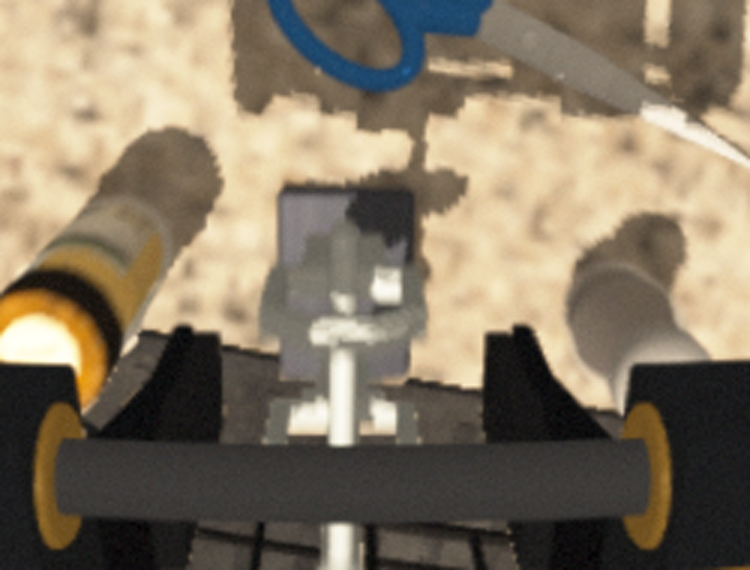

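>>> {"api": "jog_arm", "payload": {
  "rows": [
    [-0.02,0,0.4,0,0,0,0.42],
    [0,0,0.5,0,0,0,0.42],
    [0,0,0.4,0,0,0,0.42],
    [0,0,0,0,0,0,0.42],
    [0,0,0,0,0,0,0.42]
  ]
}}

```text
t: 5.32
position: [0.4815, 0.0481, 0.1141]
orientation: [-0.097, 0.995, -0.0, -0.001]
wrist_force: [-0.2, -0.2, 1.4]
gripper_width: 0.0503
grasp_force: 0.0
```

>>> {"api": "jog_arm", "payload": {
  "rows": [
    [0,0,0.1,0,0,0,0.42],
    [0,0,0,0,0,0,0.65],
    [0,0,0,0,0,0,0.65],
    [0,0,0,0,0,0,0.65],
    [0,0,0,0,0,0,0.65]
  ],
  "grip_force": 15
}}

```text
t: 5.73
position: [0.4816, 0.0484, 0.1105]
orientation: [-0.097, 0.995, 0.0, 0.001]
wrist_force: [0.8, -0.6, 1.9]
gripper_width: 0.0377
grasp_force: 15.0
```

>>> {"api": "jog_arm", "payload": {
  "rows": [
    [0,0,-0.19,0,0,0,0.65],
    [0,0,-0.19,0,0,0,0.65],
    [0,0,0,0,0,0,0.65],
    [0,0,0,0,0,0,0.65]
  ]
}}

```text
t: 6.07
position: [0.4817, 0.0485, 0.1259]
orientation: [-0.096, 0.995, 0.0, 0.001]
wrist_force: [-0.3, 1.1, -0.4]
gripper_width: 0.0373
grasp_force: 15.0
```

```bash
python3 - <<'E'
from h import *
p=shot("wrist");s=robot.sense();print(s["position"],s["gripper_width"],s["wrist_force"])
cv2.imwrite("pics/w4c.png",cv2.resize(p["image"][150:300,220:420],None,fx=3.5,fy=3.5,interpolation=cv2.INTER_CUBIC))
E
```

```text
[0.4814 0.0484 0.1254] 0.037565214869886926 [ 0.4667 -0.961  -0.1425]
```

View pics/w4c.png

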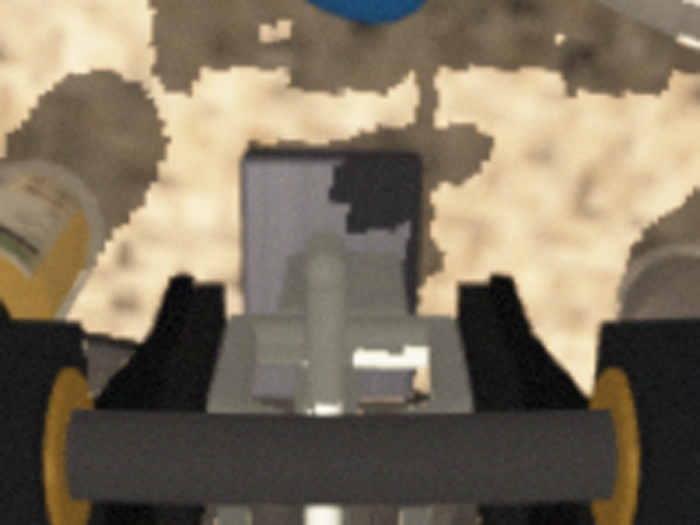

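>>> {"api": "jog_arm", "payload": {
  "rows": [
    [0,-0.05,0,0,0,0,0.65],
    [0.25,0,0,0,0,0,0.65],
    [0.25,0,0,0,0,0,0.65],
    [0.25,0,0,0,0,0,0.65],
    [0.25,0,0,0,0,0,0.65],
    [0.25,0,0,0,0,0,0.65]
  ]
}}

```text
t: 6.62
position: [0.4311, 0.0365, 0.125]
orientation: [-0.096, 0.995, 0.0, -0.0]
wrist_force: [-0.0, 0.1, -0.8]
gripper_width: 0.0378
grasp_force: 15.0
```

```bash
python3 - <<'E'
from h import *
p=shot("wrist");s=robot.sense();print(s["position"],s["gripper_width"],s["wrist_force"])
cv2.imwrite("pics/w5c.png",cv2.resize(p["image"][150:300,220:420],None,fx=3.5,fy=3.5,interpolation=cv2.INTER_CUBIC))
for l in("spare_key","key","full_stop"): look(p,l,.116)
E
```

```text
[0.4297 0.0361 0.1249] 0.03758433270416362 [-0.3373 -1.2708 -1.2405]
  spare_key [315.3 294. ] 0.69 [0.4709 0.0437 0.116 ]
  spare_key [321.1 237.7] 0.65 [0.4295 0.0393 0.116 ]
  key [315.3 304.8] 0.33 [0.4799 0.0455 0.116 ]
  full_stop [315.4 304. ] 0.81 [0.4792 0.0454 0.116 ]
```

View pics/w5c.png

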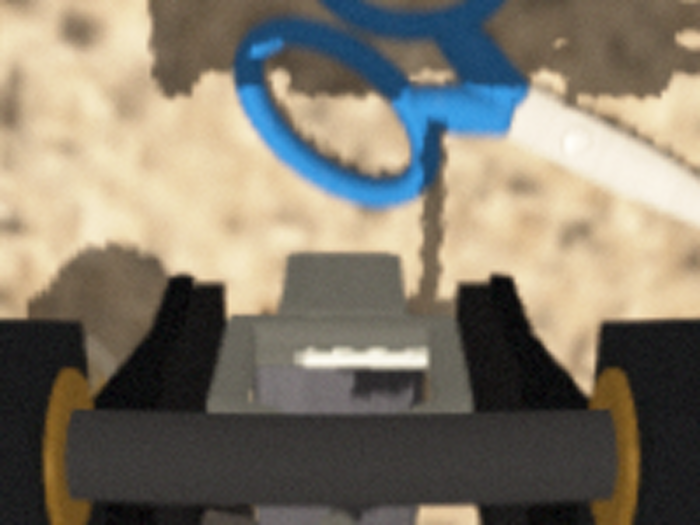

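```bash
python3 - <<'E'
from h import *
p=shot("wrist")
q=dict(p);Tm=np.eye(4);Tm[:3,:3]=R.from_quat([-.043,.99907,0,0]).as_matrix();Tm[:3,3]=[.4704,.2801,.25];q["M"]=Tm@np.array(p["mount"])
a=atz(q,(350,180),.15);b=atz(q,(322,265),.145);print(a,b,np.linalg.norm((b-a)[:2]),np.degrees(np.arctan2(b[1]-a[1],b[0]-a[0])))
p=shot("top")
c=atz(p,(241.7,220),.15);d=atz(p,(248.3,189.6),.145);print(c,d,np.linalg.norm((c-d)[:2]),np.degrees(np.arctan2(d[1]-c[1],d[0]-c[0])))
yaw=np.radians(-17);ux=np.array([np.cos(yaw),np.sin(yaw)])
t=np.array([.459,.309])-ux*.045
print("pre",t)
plan([t[0],t[1],.16],np.radians(90)+yaw,12,.65)
E
```

```text
[0.4532 0.3083 0.15  ] [0.542  0.2918 0.145 ] 0.09031981800473514 -10.494774389513754
[0.4535 0.3027 0.15  ] [0.545  0.2862 0.145 ] 0.09299004850380832 -10.227587580774184
pre [0.416  0.3222]
rows 12 len/row mm 23.98972498380596
[-0.08, 0.59, -0.072, 0.0, 0.0, 0.041, 0.65],[-0.055, 0.593, -0.072, 0.0, 0.0, 0.041, 0.65],[-0.031, 0.595, -0.072, 0.0, 0.0, 0.041, 0.65],[-0.007, 0.595, -0.072, 0.0, 0.0, 0.041, 0.65],[0.017, 0.595, -0.072, 0.0, 0.0, 0.041, 0.65],[0.042, 0.594, -0.072, 0.0, 0.0, 0.041, 0.65],[0.066, 0.592, -0.072, 0.0, 0.0, 0.041, 0.65],[0.09, 0.589, -0.072, 0.0, 0.0, 0.041, 0.65],[0.114, 0.584, -0.072, 0.0, 0.0, 0.041, 0.65],[0.138, 0.579, -0.072, 0.0, 0.0, 0.041, 0.65],[0.161, 0.573, -0.072, 0.0, 0.0, 0.041, 0.65],[0.185, 0.566, -0.072, 0.0, 0.0, 0.041, 0.65],
```

```bash
python3 - <<'E'
from h import *
plan([.406,.316,.165],np.radians(79.6),12,.65)
E
```

```text
rows 12 len/row mm 23.600746081269264
[-0.057, 0.581, -0.083, 0.0, 0.0, 0.031, 0.65],[-0.039, 0.583, -0.083, 0.0, 0.0, 0.031, 0.65],[-0.02, 0.584, -0.083, 0.0, 0.0, 0.031, 0.65],[-0.002, 0.584, -0.083, 0.0, 0.0, 0.031, 0.65],[0.016, 0.584, -0.083, 0.0, 0.0, 0.031, 0.65],[0.034, 0.583, -0.083, 0.0, 0.0, 0.031, 0.65],[0.053, 0.582, -0.083, 0.0, 0.0, 0.031, 0.65],[0.071, 0.58, -0.083, 0.0, 0.0, 0.031, 0.65],[0.089, 0.577, -0.083, 0.0, 0.0, 0.031, 0.65],[0.107, 0.574, -0.083, 0.0, 0.0, 0.031, 0.65],[0.125, 0.571, -0.083, 0.0, 0.0, 0.031, 0.65],[0.142, 0.567, -0.083, 0.0, 0.0, 0.031, 0.65],
```

>>> {"api": "jog_arm", "payload": {
  "rows": [
    [-0.057,0.581,-0.083,0,0,0.031,0.65],
    [-0.039,0.583,-0.083,0,0,0.031,0.65],
    [-0.02,0.584,-0.083,0,0,0.031,0.65],
    [0,0.584,-0.083,0,0,0.031,0.65],
    [0.016,0.584,-0.083,0,0,0.031,0.65],
    [0.034,0.583,-0.083,0,0,0.031,0.65]
  ]
}}

```text
t: 7.42
position: [0.419, 0.1776, 0.1452]
orientation: [-0.003, 1.0, 0.0, 0.0]
wrist_force: [-0.1, 0.3, -0.4]
gripper_width: 0.0382
grasp_force: 15.0
```

>>> {"api": "jog_arm", "payload": {
  "rows": [
    [0.053,0.582,-0.083,0,0,0.031,0.65],
    [0.071,0.58,-0.083,0,0,0.031,0.65],
    [0.089,0.577,-0.083,0,0,0.031,0.65],
    [0.107,0.574,-0.083,0,0,0.031,0.65],
    [0.125,0.571,-0.083,0,0,0.031,0.65],
    [0.142,0.567,-0.083,0,0,0.031,0.65],
    [0,0,0,0,0,0,0.65]
  ]
}}

```text
t: 8.0
position: [0.404, 0.321, 0.1653]
orientation: [0.088, 0.996, 0.001, -0.0]
wrist_force: [-0.5, -0.0, -1.1]
gripper_width: 0.0379
grasp_force: 15.0
```

```bash
python3 - <<'E'
from h import *
p=shot("wrist");s=robot.sense();print(s["position"],s["orientation"],s["gripper_width"],s["wrist_force"])
look(p,"empty_stop",.14);look(p,"stand_empty",0)
for X in ([.455,.307,.15],[.50,.2985,.143],[.545,.29,.143]): print(proj(p,X))
cv2.imwrite("pics/w6c.png",cv2.resize(p["image"][100:400,170:470],None,fx=2,fy=2,interpolation=cv2.INTER_CUBIC))
E
```

```text
[0.4046 0.3185 0.1648] [ 0.0875  0.9962  0.0003 -0.0001] 0.03776358386979704 [-0.2961 -0.0534 -0.3513]
  empty_stop [309.4 293.8] 0.75 [0.4537 0.3071 0.14  ]
  stand_empty [308.3 290.9] 0.88 [0.5442 0.2858 0.    ]
[309.2907 303.3004]
[309.5855 342.7718]
[309.7468 378.0814]
```

View pics/w6c.png

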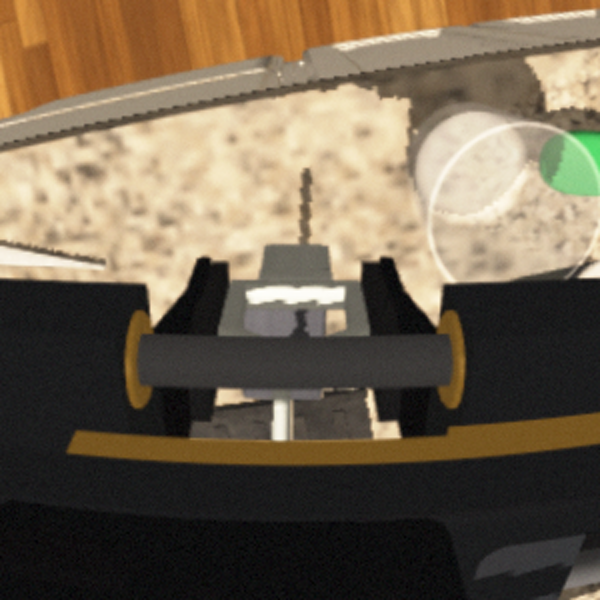

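>>> {"api": "jog_arm", "payload": {
  "rows": [
    [0,-0.085,0.3,0,0,0,0.65],
    [0,0,0.4,0,0,0,0.65],
    [0,0,0.28,0,0,0,0.65],
    [0,0,0,0,0,0,0.65],
    [0,0,0,0,0,0,0.65]
  ]
}}

```text
t: 8.57
position: [0.4046, 0.3117, 0.1254]
orientation: [0.09, 0.996, -0.001, -0.0]
wrist_force: [-0.3, 0.2, 0.1]
gripper_width: 0.0377
grasp_force: 15.0
```

>>> {"api": "jog_arm", "payload": {
  "rows": [
    [-0.3,0,0,0,0,0,0.65],
    [-0.3,0,0,0,0,0,0.65],
    [-0.3,0,0,0,0,0,0.65],
    [-0.3,0,0,0,0,0,0.65],
    [-0.3,0,0,0,0,0,0.65]
  ]
}}

```text
t: 8.98
position: [0.4655, 0.3013, 0.126]
orientation: [0.09, 0.996, 0.0, 0.0]
wrist_force: [0.4, -0.5, -0.8]
gripper_width: 0.0379
grasp_force: 15.0
```

>>> {"api": "jog_arm", "payload": {
  "rows": [
    [-0.27,0.07,0,0,0,0,0.65],
    [-0.27,0,0,0,0,0,0.65],
    [-0.25,0,0,0,0,0,0.65],
    [0,0,0,0,0,0,0.65],
    [0,0,0,0,0,0,0.65]
  ]
}}

```text
t: 9.4
position: [0.4956, 0.2985, 0.1255]
orientation: [0.09, 0.996, -0.0, -0.0]
wrist_force: [0.4, 0.2, -1.1]
gripper_width: 0.038
grasp_force: 15.0
```

```bash
python3 - <<'E'
from h import *
p=shot("wrist");s=robot.sense();print(s["position"],s["orientation"],s["gripper_width"],s["wrist_force"])
look(p,"empty_stop",.14);look(p,"stand_empty",0);look(p,"spare_key",.116)
cv2.imwrite("pics/w7c.png",cv2.resize(p["image"][150:300,220:420],None,fx=3.5,fy=3.5,interpolation=cv2.INTER_CUBIC))
E
```

```text
[0.495  0.2989 0.1256] [ 0.0893  0.996  -0.0001 -0.0003] 0.037899465233386796 [-0.3817  0.1919 -0.7582]
  empty_stop [320.4 179.9] 0.92 [0.4536 0.3084 0.14  ]
  stand_empty [316.7 232.9] 0.91 [0.5412 0.2903 0.    ]
  spare_key [185.8 224.8] 0.24 [0.4725 0.2181 0.116 ]
```

View pics/w7c.png

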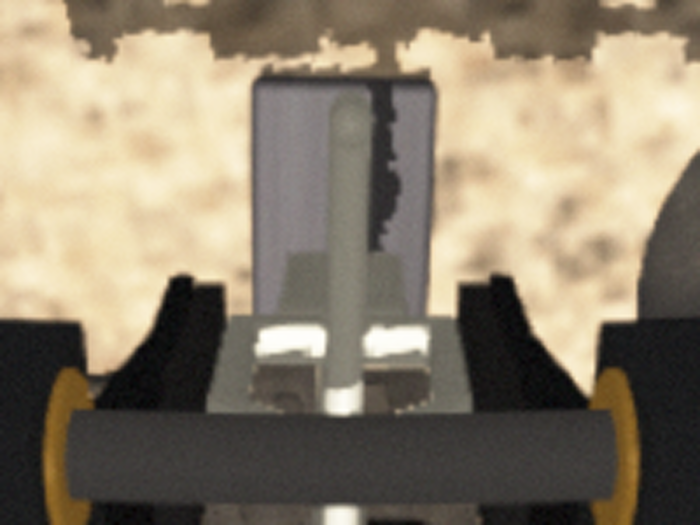

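>>> {"api": "jog_arm", "payload": {
  "rows": [
    [0,0.02,0.19,0,0,0,0.65],
    [0,0,0.18,0,0,0,0.65],
    [0,0,0,0,0,0,0.65],
    [0,0,0,0,0,0,0.42],
    [0,0,0,0,0,0,0.42],
    [0,0,0,0,0,0,0.42]
  ]
}}

```text
t: 10.1
position: [0.4952, 0.2996, 0.1107]
orientation: [0.089, 0.996, -0.0, -0.0]
wrist_force: [0.3, 0.4, -0.2]
gripper_width: 0.048
grasp_force: 0.0
```

>>> {"api": "jog_arm", "payload": {
  "rows": [
    [0,0,0,0,0,0,0.42],
    [0,0,-0.2,0,0,0,0.42],
    [0,0,-0.5,0,0,0,0.42],
    [0,0,-0.6,0,0,0,0.42],
    [0,0,-0.6,0,0,0,0.42],
    [0,0,-0.6,0,0,0,0.42]
  ]
}}

```text
t: 10.6
position: [0.4953, 0.2996, 0.2128]
orientation: [0.089, 0.996, 0.0, 0.0]
wrist_force: [0.4, 0.3, -0.5]
gripper_width: 0.0504
grasp_force: 0.0
```

```bash
python3 - <<'E'
from h import *
p=shot("wrist");s=robot.sense();print(s["position"],s["gripper_width"],s["wrist_force"])
look(p,"spare_key",.101);look(p,"empty_stop",.14)
st=np.array([.459,.0425]);ux=np.array([np.cos(np.radians(11)),np.sin(np.radians(11))])
k=np.array([.517,.0545]);print(st+ux*.057,k)
plan([.515,.054,.21],np.radians(101),10,.42)
E
```

```text
[0.497  0.3007 0.2181] 0.05027124512462274 [0.5713 0.3276 4.0896]
  spare_key [316.7 192. ] 0.7 [0.4947 0.3    0.101 ]
  empty_stop [321.1 155.4] 0.57 [0.4555 0.3106 0.14  ]
[0.515  0.0534] [0.517  0.0545]
rows 10 len/row mm 24.70144545441905
[-0.155, -0.598, 0.008, 0.0, 0.0, -0.037, 0.42],[-0.133, -0.603, 0.008, 0.0, 0.0, -0.037, 0.42],[-0.111, -0.607, 0.008, 0.0, 0.0, -0.037, 0.42],[-0.088, -0.611, 0.008, 0.0, 0.0, -0.037, 0.42],[-0.065, -0.614, 0.008, 0.0, 0.0, -0.037, 0.42],[-0.043, -0.616, 0.008, 0.0, 0.0, -0.037, 0.42],[-0.02, -0.617, 0.008, 0.0, 0.0, -0.037, 0.42],[0.003, -0.617, 0.009, 0.0, 0.0, -0.037, 0.42],[0.026, -0.617, 0.009, 0.0, 0.0, -0.037, 0.42],[0.049, -0.616, 0.009, 0.0, 0.0, -0.037, 0.42],
```

>>> {"api": "jog_arm", "payload": {
  "rows": [
    [-0.155,-0.598,0,0,0,-0.037,0.42],
    [-0.133,-0.603,0,0,0,-0.037,0.42],
    [-0.111,-0.607,0,0,0,-0.037,0.42],
    [-0.088,-0.611,0,0,0,-0.037,0.42],
    [-0.065,-0.614,0,0,0,-0.037,0.42]
  ]
}}

```text
t: 11.17
position: [0.5041, 0.1752, 0.2102]
orientation: [-0.004, 1.0, -0.0, -0.001]
wrist_force: [0.1, -0.4, -0.4]
gripper_width: 0.0505
grasp_force: 0.0
```

>>> {"api": "jog_arm", "payload": {
  "rows": [
    [-0.043,-0.616,0,0,0,-0.037,0.42],
    [-0.02,-0.617,0,0,0,-0.037,0.42],
    [0,-0.617,0,0,0,-0.037,0.42],
    [0.026,-0.617,0,0,0,-0.037,0.42],
    [0.049,-0.616,0,0,0,-0.037,0.42],
    [0,0,0,0,0,0,0.42],
    [0,0,0,0,0,0,0.42]
  ]
}}

```text
t: 11.75
position: [0.5137, 0.0521, 0.2104]
orientation: [-0.094, 0.996, -0.0, -0.0]
wrist_force: [-0.2, 0.4, -0.1]
gripper_width: 0.0506
grasp_force: 0.0
```

```bash
python3 - <<'E'
from h import *
p=shot("wrist");s=robot.sense();print(s["position"],s["orientation"],s["gripper_width"],s["wrist_force"])
for l,z in dict(key=.101,key_bow=.128,full_stop=.14,stand_full=0,keyway=.11,knob=.062,spice_jar=0).items(): look(p,l,z)
cv2.imwrite("pics/w8.png",p["image"])
for X in ([.515,.054,.147],[.517,.0545,.147]): print(proj(p,X))
r=cams.regions_of(p,"key");print([(q["p"],q["box"]) for q in r[:2]])
r=cams.regions_of(p,"key_bow");print([(q["p"],q["box"]) for q in r[:2]])
E
```

```text
[0.5137 0.0535 0.2104] [-0.0949  0.9955  0.0001 -0.0004] 0.05061517391563099 [0.318  0.357  0.1902]
  key [319.6 197.4] 0.96 [0.517  0.0558 0.101 ]
  key_bow [314.9 207. ] 0.79 [0.518  0.0517 0.128 ]
  full_stop [318.3 141.1] 0.71 [0.4621 0.0439 0.14  ]
  stand_full [317.4 199.5] 0.81 [0.5504 0.0601 0.    ]
  stand_full [317.4 139.1] 0.29 [0.4755 0.0459 0.    ]
  keyway [ 91.9 239.9] 0.9 [ 0.6142 -0.193   0.11  ]
  keyway [573.  195.6] 0.69 [0.4575 0.3454 0.11  ]
  knob [133.  145.2] 0.74 [ 0.5075 -0.1622  0.062 ]
  spice_jar [244.  167.2] 0.81 [ 0.5261 -0.0379  0.    ]
  spice_jar [317.2 205.5] 0.24 [0.5582 0.0614 0.    ]
[318.3261 211.8399]
[318.4742 214.3345]
[(0.89, [317.5, 206.4, 49.0, 31.0])]
[(0.74, [317.9, 203.7, 52.1, 34.2]), (0.7, [406.4, 192.1, 48.9, 47.5])]
```

>>> {"api": "jog_arm", "payload": {
  "rows": [
    [-0.08,0.03,0.4,0,0,0,0.42],
    [0,0,0.6,0,0,0,0.42],
    [0,0,0.6,0,0,0,0.42],
    [0,0,0.6,0,0,0,0.42],
    [0,0,0.3,0,0,0,0.42],
    [0,0,0,0,0,0,0.42],
    [0,0,0,0,0,0,0.42]
  ]
}}

```text
t: 12.83
position: [0.5168, 0.0553, 0.1109]
orientation: [-0.095, 0.995, -0.0, -0.0]
wrist_force: [-0.0, 0.5, 1.1]
gripper_width: 0.0505
grasp_force: 0.0
```

>>> {"api": "jog_arm", "payload": {
  "rows": [
    [0,0,0,0,0,0,0.42],
    [0,0,0,0,0,0,0.65],
    [0,0,0,0,0,0,0.65],
    [0,0,0,0,0,0,0.65],
    [0,0,0,0,0,0,0.65]
  ],
  "grip_force": 25
}}

```text
t: 13.25
position: [0.5174, 0.0553, 0.1116]
orientation: [-0.095, 0.995, 0.0, 0.001]
wrist_force: [-0.2, -0.1, 1.9]
gripper_width: 0.0375
grasp_force: 25.0
```

>>> {"api": "jog_arm", "payload": {
  "rows": [
    [0,0,-0.19,0,0,0,0.65],
    [0,0,-0.19,0,0,0,0.65],
    [0,0,0,0,0,0,0.65],
    [0.25,-0.02,0,0,0,0,0.65],
    [0.3,0,0,0,0,0,0.65]
  ]
}}

```text
t: 13.67
position: [0.4952, 0.05, 0.1261]
orientation: [-0.095, 0.995, -0.0, 0.0]
wrist_force: [0.2, -0.1, -0.7]
gripper_width: 0.0378
grasp_force: 25.0
```

>>> {"api": "jog_arm", "payload": {
  "rows": [
    [0.3,0,0,0,0,0,0.65],
    [0.3,0,0,0,0,0,0.65],
    [0.3,0,0,0,0,0,0.65],
    [0.3,0,0,0,0,0,0.65],
    [0.3,0,0,0,0,0,0.65],
    [0.2,0,0,0,0,0,0.65],
    [0,0,0,0,0,0,0.65]
  ]
}}

```text
t: 14.25
position: [0.4272, 0.037, 0.126]
orientation: [-0.095, 0.995, 0.0, -0.0]
wrist_force: [0.2, 0.1, -1.0]
gripper_width: 0.0375
grasp_force: 25.0
```

```bash
python3 - <<'E'
from h import *
p=shot("wrist");s=robot.sense();print(s["position"],s["orientation"],s["gripper_width"],s["wrist_force"])
for l,z in dict(key=.116,key_bow=.143,full_stop=.14,keyway=.11,knob=.062,lockbox=0).items(): look(p,l,z)
cv2.imwrite("pics/w9.png",p["image"])
E
```

```text
[0.4282 0.0372 0.1262] [-0.0955  0.9954  0.0002  0.0001] 0.038043420456957786 [ 0.4332 -0.581  -1.7769]
  key [318.8 240.6] 0.68 [0.4281 0.0389 0.116 ]
  key_bow [317.  257.5] 0.85 [0.4257 0.0374 0.143 ]
  key_bow [318.9 239.4] 0.26 [0.4151 0.0363 0.143 ]
  full_stop [316.  305.1] 0.88 [0.459  0.0432 0.14  ]
  knob [102.4 244.3] 0.65 [ 0.5046 -0.1616  0.062 ]
  lockbox [117.4 289.8] 0.77 [ 0.612 -0.196  0.   ]
```

```bash
python3 - <<'E'
from h import *
s=robot.sense();print(s["q"])
p=shot("top")
for u in((453,130),(487,38),(588,68),(560,165)): print(atz(p,(u[0]/2.3+180,u[1]/2.3+130),.1)[:2])
print("pan",atz(p,(391,143),.1),atz(p,(391,143),.2))
plan([.61,-.221,.19],np.radians(72),14,.65)
E
```

```text
[-0.4397 -0.024   0.2451  2.0795  0.0067  1.0855  1.5642]
[ 0.5646 -0.1032]
[ 0.6907 -0.1497]
[ 0.6507 -0.2854]
[ 0.5188 -0.2456]
pan [ 0.7018 -0.1475  0.1   ] [ 0.678  -0.1326  0.2   ]
rows 14 len/row mm 22.99143737729857
[-0.23, -0.514, -0.114, -0.0, -0.0, 0.036, 0.65],[-0.248, -0.506, -0.114, -0.0, -0.0, 0.036, 0.65],[-0.266, -0.497, -0.114, -0.0, -0.0, 0.036, 0.65],[-0.284, -0.487, -0.114, -0.0, -0.0, 0.036, 0.65],[-0.301, -0.476, -0.114, -0.0, -0.0, 0.036, 0.65],[-0.318, -0.465, -0.114, -0.0, -0.0, 0.036, 0.65],[-0.335, -0.453, -0.114, -0.0, -0.0, 0.036, 0.65],[-0.351, -0.441, -0.114, -0.0, -0.0, 0.036, 0.65],[-0.367, -0.428, -0.114, -0.0, -0.0, 0.036, 0.65],[-0.382, -0.414, -0.114, -0.0, -0.0, 0.036, 0.65],[-0.396, -0.4, -0.114, -0.0, -0.0, 0.036, 0.65],[-0.411, -0.386, -0.114, -0.0, -0.0, 0.036, 0.65],[-0.424, -0.371, -0.114, -0.0, -0.0, 0.036, 0.65],[-0.437, -0.355, -0.114, -0.0, -0.0, 0.036, 0.65],
```

```bash
python3 - <<'E'
from h import *
a=shot("top");b=shot("scene")
print(tri([ray(a,(340.9,173.5)),ray(b,(357.4,199.6))]));print(tri([ray(a,(391.7,138.7)),ray(b,(406,173.5))]))
E
```

```text
(array([ 0.6093, -0.0045,  0.1064]), [np.float64(0.014111535202997159), np.float64(0.01411153520299707)])
(array([ 0.692 , -0.1387,  0.2031]), [np.float64(0.004761850611883823), np.float64(0.004761850611883867)])
```

>>> {"api": "jog_arm", "payload": {
  "rows": [
    [0,0,-0.5,0,0,0,0.65],
    [0,-0.3,-0.6,0,0,0,0.65],
    [-0.1,-0.5,-0.5,0,0,0.036,0.65],
    [-0.266,-0.5,0,0,0,0.036,0.65],
    [-0.284,-0.487,0,0,0,0.036,0.65],
    [-0.301,-0.476,0,0,0,0.036,0.65]
  ]
}}

```text
t: 15.25
position: [0.4804, -0.0483, 0.1906]
orientation: [-0.023, 1.0, 0.0, 0.001]
wrist_force: [-0.0, -0.2, -1.0]
gripper_width: 0.0379
grasp_force: 25.0
```

```bash
python3 - <<'E'
from h import *
s=robot.sense();print(s["position"])
plan([.61,-.221,.19],np.radians(72),9,.65)
E
```

```text
[ 0.4804 -0.0483  0.1906]
rows 9 len/row mm 23.99682247680774
[-0.338, -0.496, 0.002, 0.0, 0.0, 0.04, 0.65],[-0.357, -0.482, 0.002, 0.0, 0.0, 0.04, 0.65],[-0.376, -0.467, 0.002, 0.0, 0.0, 0.04, 0.65],[-0.395, -0.452, 0.002, 0.0, 0.0, 0.04, 0.65],[-0.412, -0.436, 0.002, 0.0, 0.0, 0.04, 0.65],[-0.43, -0.419, 0.002, 0.0, 0.0, 0.04, 0.65],[-0.446, -0.401, 0.002, 0.0, 0.0, 0.04, 0.65],[-0.462, -0.383, 0.002, 0.0, 0.0, 0.04, 0.65],[-0.477, -0.364, 0.002, 0.0, 0.0, 0.04, 0.65],
```

>>> {"api": "jog_arm", "payload": {
  "rows": [
    [-0.338,-0.496,0,0,0,0.04,0.65],
    [-0.357,-0.482,0,0,0,0.04,0.65],
    [-0.376,-0.467,0,0,0,0.04,0.65],
    [-0.395,-0.452,0,0,0,0.04,0.65],
    [-0.412,-0.436,0,0,0,0.04,0.65]
  ]
}}

```text
t: 15.67
position: [0.5524, -0.1442, 0.19]
orientation: [0.077, 0.997, -0.0, -0.0]
wrist_force: [0.7, 0.6, -0.0]
gripper_width: 0.0376
grasp_force: 25.0
```

>>> {"api": "jog_arm", "payload": {
  "rows": [
    [-0.43,-0.419,0,0,0,0.04,0.65],
    [-0.446,-0.401,0,0,0,0.04,0.65],
    [-0.462,-0.383,0,0,0,0.04,0.65],
    [-0.477,-0.364,0,0,0,0.04,0.65],
    [0,0,0,0,0,0,0.65],
    [0,0,0,0,0,0,0.65],
    [0,0,0,0,0,0,0.65]
  ]
}}

```text
t: 16.25
position: [0.6093, -0.2194, 0.1897]
orientation: [0.155, 0.988, 0.0, -0.0]
wrist_force: [0.7, 0.0, -0.1]
gripper_width: 0.0383
grasp_force: 25.0
```

```bash
python3 - <<'E'
from h import *
s=robot.sense()
p=shot("wrist");print(s["position"],s["orientation"],s["gripper_width"],s["wrist_force"],s["q"])
for l,z in dict(keyway=.11,key=.1805,lockbox=0,knob=.062).items(): look(p,l,z)
r=cams.regions_of(p,"dial");print([(q["p"],q["box"]) for q in r[:2]])
cv2.imwrite("pics/w10.png",p["image"])
cv2.imwrite("pics/w10c.png",cv2.resize(p["image"][110:300,225:465],None,fx=3.2,fy=3.2,interpolation=cv2.INTER_CUBIC))
E
```

```text
[ 0.6093 -0.2194  0.1897] [ 0.1554  0.9879  0.0002 -0.0004] 0.03834226203853368 [ 0.651   0.0187 -0.1344] [-0.1024  0.4284  0.5107  1.4648 -0.2122  1.3043  1.6845]
  keyway [512.2  72.5] 0.66 [ 0.548  -0.0184  0.11  ]
  keyway [348.7 201.1] 0.6 [ 0.6154 -0.1935  0.11  ]
  key [319.7 240.2] 0.95 [ 0.6103 -0.2175  0.1805]
  lockbox [340.4 166.4] 0.79 [ 0.6088 -0.1903  0.    ]
  knob [339.2  66.3] 0.92 [ 0.5047 -0.1637  0.062 ]
[(0.98, [346.0, 199.4, 53.3, 43.1]), (0.36, [344.4, 160.6, 181.6, 203.0])]
```

View pics/w10c.png

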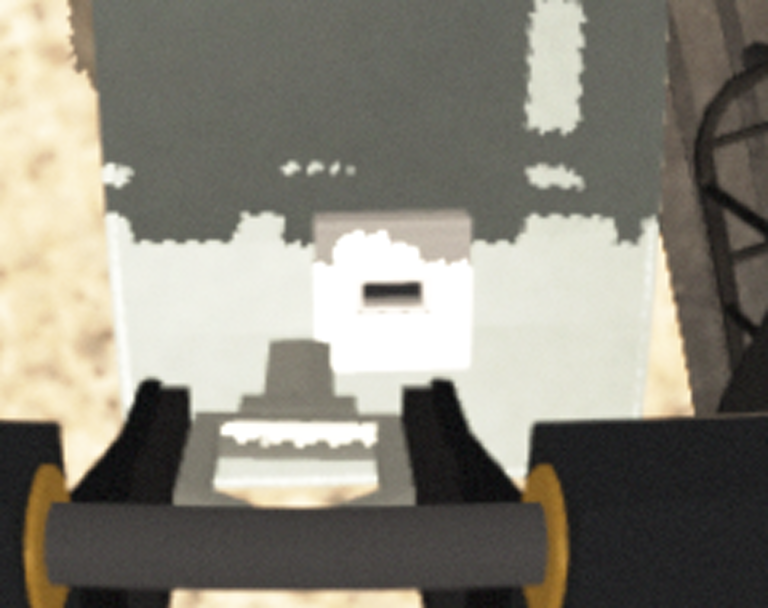

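```bash
cat > k.py <<'E'
from h import *
def tool(p,uv,dz):
    "point on pixel ray at depth dz below TCP, in tool axes (mm)"
    q=dict(p);q["M"]=np.array(p["mount"]);o,d=ray(q,uv);return (o+d*(dz-o[2])/d[2])*1e3
E
python3 - <<'E'
from k import *
p=shot("wrist")
im=p["image"]
f=lambda x,y:(x/3.2+225,y/3.2+110)
print("slot",tool(p,f(392,294),.0797),"ends",tool(p,f(362,294),.0797),tool(p,f(423,294),.0797))
print("dial",[tool(p,f(*c),.0797)[:2] for c in((314,213),(471,211),(471,372),(313,368))])
print("tip",tool(p,f(270,340),.0455),tool(p,f(330,340),.0455),"shoulder",tool(p,f(242,397),.0095),tool(p,f(357,397),.0095))
s=robot.sense();print(s["position"],s["orientation"])
E
```

```text
slot [ 1.4874 25.5801 79.7   ] ends [ 1.4991 17.8231 79.7   ] [ 1.4718 33.6448 79.7   ]
dial [array([22.8495,  5.367 ]), array([23.5219, 45.1929]), array([-20.4333,  47.5387]), array([-18.9834,   5.3303])]
tip [ 1.6912 -5.01   45.5   ] [ 1.6835  8.4317 45.5   ] shoulder [ 3.5909 -9.4526  9.5   ] [ 3.5748 12.3362  9.5   ]
[ 0.6094 -0.2195  0.1904] [0.1554 0.9878 0.0002 0.0002]
```

>>> {"api": "jog_arm", "payload": {
  "rows": [
    [0.015,0.3,0,0,0,0,0.65],
    [0.015,0.3,0,0,0,0,0.65],
    [0,0,0.25,0,0,0,0.65],
    [0,0,0.25,0,0,0,0.65],
    [0,0,0.2,0,0,0,0.65],
    [0,0,0,0,0,0,0.65],
    [0,0,0,0,0,0,0.65],
    [0,0,0,0,0,0,0.65]
  ],
  "grip_force": 30
}}

```text
t: 17.27
position: [0.6156, -0.1973, 0.1622]
orientation: [0.156, 0.988, -0.0, 0.0]
wrist_force: [-0.2, 0.3, 0.1]
gripper_width: 0.0378
grasp_force: 30.0
```

```bash
python3 - <<'E'
from k import *
s=robot.sense();p=shot("wrist");print(s["position"],s["orientation"],s["gripper_width"],s["wrist_force"])
for l,z in dict(keyway=.11,key=s["position"][2]-.0095).items(): look(p,l,z)
cv2.imwrite("pics/w11.png",p["image"])
cv2.imwrite("pics/w11c.png",cv2.resize(p["image"][170:270,257:377],None,fx=5.5,fy=5.5,interpolation=cv2.INTER_CUBIC))
E
```

```text
[ 0.6156 -0.1973  0.1622] [ 0.1561  0.9877 -0.0001  0.    ] 0.037750646852029765 [-0.2026  0.2818  0.0924]
  keyway [319.1 213.1] 0.92 [ 0.6146 -0.1949  0.11  ]
  key [507.   65.9] 0.69 [ 0.5457 -0.0502  0.1527]
  key [315.7  63.2] 0.64 [ 0.5175 -0.1657  0.1527]
  key [318.8 238.7] 0.62 [ 0.6156 -0.1957  0.1527]
```

View pics/w11c.png

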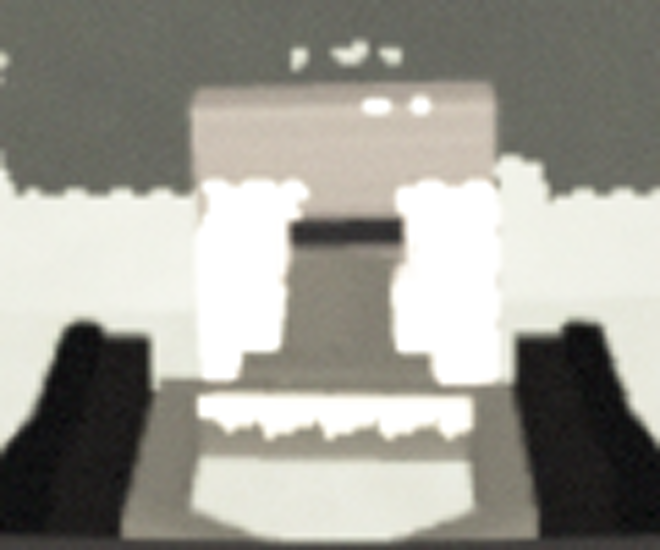

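```bash
python3 - <<'E'
from k import *
p=shot("wrist");im=cv2.cvtColor(p["image"],cv2.COLOR_BGR2GRAY)
print(im[205:222,312:328:3])
f=lambda x,y:((x+.5)/5.5+257-.5,(y+.5)/5.5+170-.5)
print("slot front",tool(p,f(346,217),.0522),"dial front top?",tool(p,f(345,103),.0522),tool(p,f(345,86),.0622))
for y in(246,250,256): print("tip",tool(p,f(341,y),.0455))
print("shoulder bottom front",tool(p,f(337,352),.0095))
E
```

```text
[[255 190 191 194 194 209]
 [219 186 195 192 192 194]
 [186 182 180 181 176 179]
 [175 155 157 153 141 143]
 [132 112 108 110  98  95]
 [ 65  61  58  60  56  52]
 [ 52  54  51  49  50  52]
 [ 51  55  51  49  52  54]
 [ 61  60  59  65  82  77]
 [123 123 123 123 131 131]
 [154 150 147 147 152 158]
 [145 142 138 135 141 154]
 [141 135 134 129 128 136]
 [138 135 136 132 127 136]
 [134 135 134 130 133 137]
 [134 136 133 131 129 140]
 [138 134 136 128 126 143]]
slot front [ 4.8333  2.2878 52.2   ] dial front top? [20.599   2.1273 52.2   ] [20.2627  2.1951 62.2   ]
tip [ 3.1683  1.5932 45.5   ]
tip [ 2.6135  1.5938 45.5   ]
tip [ 1.7796  1.5948 45.5   ]
shoulder bottom front [3.9247 0.9956 9.5   ]
```

>>> {"api": "jog_arm", "payload": {
  "rows": [
    [0,0.015,0.05,0,0,0,0.65],
    [0,0,0.08,0,0,0,0.65],
    [0,0,0.08,0,0,0,0.65],
    [0,0,0.08,0,0,0,0.65],
    [0,0,0.05,0,0,0,0.65],
    [0,0,0,0,0,0,0.65]
  ]
}}

```text
t: 17.97
position: [0.6156, -0.1961, 0.1477]
orientation: [0.156, 0.988, 0.0, -0.001]
wrist_force: [-0.2, -0.5, -0.9]
gripper_width: 0.0375
grasp_force: 30.0
```

>>> {"api": "jog_arm", "payload": {
  "rows": [
    [0,0,0.1,0,0,0,0.65],
    [0,0,0.1,0,0,0,0.65],
    [0,0,0.1,0,0,0,0.65],
    [0,0,0.1,0,0,0,0.65],
    [0,0,0.05,0,0,0,0.65],
    [0,0,0,0,0,0,0.65]
  ]
}}

```text
t: 18.47
position: [0.6156, -0.1961, 0.1298]
orientation: [0.156, 0.988, 0.0, -0.0]
wrist_force: [0.0, 0.2, -0.6]
gripper_width: 0.0376
grasp_force: 30.0
```

>>> {"api": "jog_arm", "payload": {
  "rows": [
    [0,0,0.07,0,0,0,0.65],
    [0,0,0.07,0,0,0,0.65],
    [0,0,0.05,0,0,0,0.65],
    [0,0,0.05,0,0,0,0.65],
    [0,0,0,0,0,0,0.65]
  ]
}}

```text
t: 18.88
position: [0.6162, -0.1963, 0.1211]
orientation: [0.156, 0.988, -0.0, 0.0]
wrist_force: [-0.1, -0.1, 4.6]
gripper_width: 0.0377
grasp_force: 30.0
```

>>> {"api": "jog_arm", "payload": {
  "rows": [
    [0,0,0.03,0,0,0,0.65],
    [0,0,0.03,0,0,0,0.65],
    [0,0,0,0,0,0,0.65],
    [0,0,0,0,0,0,0.65]
  ]
}}

```text
t: 19.22
position: [0.6167, -0.1964, 0.1205]
orientation: [0.156, 0.988, 0.0, 0.001]
wrist_force: [-3.9, 2.0, 15.5]
gripper_width: 0.0375
grasp_force: 30.0
```

>>> {"api": "jog_arm", "payload": {
  "rows": [
    [0,0,0,0,0,0.06,0.65],
    [0,0,0,0,0,0.08,0.65],
    [0,0,0,0,0,0.1,0.65],
    [0,0,0,0,0,0.1,0.65],
    [0,0,0,0,0,0.1,0.65],
    [0,0,0,0,0,0.1,0.65]
  ],
  "grip_force": 40
}}

```text
t: 19.72
position: [0.6164, -0.1965, 0.1205]
orientation: [0.416, 0.909, 0.0, 0.001]
wrist_force: [-4.6, 2.1, 16.7]
gripper_width: 0.0374
grasp_force: 40.0
```

>>> {"api": "jog_arm", "payload": {
  "rows": [
    [0,0,-0.01,0,0,0.1,0.65],
    [0,0,0,0,0,0.1,0.65],
    [0,0,0,0,0,0.1,0.65],
    [0,0,0,0,0,0.1,0.65],
    [0,0,0,0,0,0.1,0.65],
    [0,0,0,0,0,0.1,0.65],
    [0,0,0,0,0,0,0.65]
  ]
}}

```text
t: 20.3
position: [0.6159, -0.1963, 0.1205]
orientation: [0.667, 0.745, 0.0, 0.0]
wrist_force: [-6.3, 2.4, 16.8]
gripper_width: 0.0373
grasp_force: 40.0
```

```bash
python3 - <<'E'
from k import *
s=robot.sense();print(s["position"],s["wrist_force"],s["torque"],s["q"],np.degrees(np.arctan2(*T(s)[:2,1][::-1])))
E
```

```text
[ 0.6159 -0.1963  0.1205] [-6.2941  2.3708 16.8271] [ 0.5272  1.6892 -0.0076] [-0.2839  0.5299  0.7151  1.5559 -0.3651  1.193   0.6107] 6.388430301765153
```

>>> {"api": "jog_arm", "payload": {
  "rows": [
    [0,0,0,0,0,0.1,0.65],
    [0,0,0,0,0,0.1,0.65],
    [0,0,0,0,0,0.1,0.65],
    [0,0,0,0,0,0.06,0.65],
    [0,0,0,0,0,0,0.65]
  ]
}}

```text
t: 20.72
position: [0.6163, -0.1956, 0.1205]
orientation: [0.788, 0.615, 0.001, -0.0]
wrist_force: [-5.2, 4.1, 16.2]
gripper_width: 0.0375
grasp_force: 40.0
```

```bash
python3 - <<'E'
from k import *
s=robot.sense();print(s["position"],s["wrist_force"],s["torque"],s["q"],np.degrees(np.arctan2(*T(s)[:2,1][::-1])))
E
```

```text
[ 0.6163 -0.1956  0.1205] [-5.1782  4.0818 16.1703] [0.9489 1.3669 0.0445] [-0.3328  0.5538  0.7896  1.5582 -0.4133  1.2029  0.287 ] -14.064609564267895
```

>>> {"api": "jog_arm", "payload": {
  "rows": [
    [0,0,-0.02,0,0,0.05,0.65],
    [0,0,-0.02,0,0,0.03,0.65],
    [0,0,0,0,0,0,0.65],
    [0,0,0,0,0,0,0.65]
  ]
}}

```text
t: 21.05
position: [0.6162, -0.1954, 0.1206]
orientation: [0.811, 0.585, 0.0, -0.0]
wrist_force: [-0.3, 3.6, 4.2]
gripper_width: 0.0373
grasp_force: 40.0
```

```bash
python3 - <<'E'
from k import *
s=robot.sense();print(s["position"],s["wrist_force"],s["torque"],s["q"],np.degrees(np.arctan2(*T(s)[:2,1][::-1])))
E
```

```text
[ 0.6162 -0.1954  0.1206] [-0.2728  3.6046  4.2265] [0.5906 0.3086 0.4901] [-0.3432  0.5592  0.8055  1.5584 -0.4228  1.206   0.2191] -18.326834932949875
```

>>> {"api": "jog_arm", "payload": {
  "rows": [
    [0,0,0,0,0,-0.05,0.65],
    [0,0,0,0,0,0,0.42],
    [0,0,0,0,0,0,0.42],
    [0,0,0,0,0,0,0.42],
    [0,0,0,0,0,0,0.42],
    [0,0,-0.1,0,0,0,0.42],
    [0,0,-0.3,0,0,0,0.42],
    [0,0,-0.5,0,0,0,0.42]
  ]
}}

```text
t: 21.72
position: [0.615, -0.1959, 0.156]
orientation: [0.797, 0.605, -0.001, -0.001]
wrist_force: [-0.2, -0.8, 0.3]
gripper_width: 0.0503
grasp_force: 0.0
```

>>> {"api": "jog_arm", "payload": {
  "rows": [
    [0,0,-0.6,0,0,0,0.42],
    [0,0,0,0,0,0,0.42],
    [0,0,0,0,0,0,0.42]
  ]
}}

```text
t: 21.97
position: [0.6167, -0.1968, 0.1828]
orientation: [0.797, 0.605, 0.001, 0.001]
wrist_force: [-0.3, 0.4, -0.9]
gripper_width: 0.0507
grasp_force: 0.0
```

```bash
python3 - <<'E'
from k import *
s=robot.sense();p=shot("wrist");print(s["position"],s["wrist_force"],s["gripper_width"])
for l,z in dict(keyway=.11,key=.11,key_bow=.137,knob=.062).items(): look(p,l,z)
r=cams.regions_of(p,"dial")[0]
for n in("dial","key"):
    r=cams.regions_of(p,n)[0];m=np.ascontiguousarray(r["region"].astype(np.uint8));c=np.argwhere(m)[:,::-1].astype(np.float32)
    w=np.array([atz(p,u,.11 if n=="dial" else .145)[:2] for u in c],np.float32)*1000
    print(n,r["p"],cv2.minAreaRect(w))
plan([.506,-.162,.18],np.radians(72),14,.42)
E
```

```text
[ 0.6167 -0.1968  0.1828] [-0.3078  0.4019 -0.8626] 0.050728774245415394
  keyway [314.1 202.6] 0.85 [ 0.615 -0.193  0.11 ]
  keyway [200.4  62.3] 0.5 [ 0.5606 -0.0591  0.11  ]
  keyway [306.2 178.1] 0.19 [ 0.6145 -0.172   0.11  ]
  key_bow [315.1 221. ] 0.65 [ 0.6145 -0.1983  0.137 ]
  knob [198.  188.1] 0.97 [ 0.503  -0.1624  0.062 ]
dial 0.92 ((615.934814453125, -193.2010498046875), (41.6309814453125, 40.14313888549805), 86.45018768310547)
key 0.63 ((613.8977661132812, -194.85635375976562), (29.65313720703125, 39.32080841064453), 85.7472152709961)
rows 14 len/row mm 8.204607203258218
[0.006, -0.205, 0.0, -0.0, -0.0, -0.109, 0.42],[0.028, -0.203, 0.0, -0.0, -0.0, -0.109, 0.42],[0.05, -0.199, 0.0, -0.0, -0.0, -0.109, 0.42],[0.072, -0.192, 0.0, -0.0, -0.0, -0.109, 0.42],[0.092, -0.183, 0.0, -0.0, -0.0, -0.109, 0.42],[0.112, -0.172, 0.0, -0.0, -0.0, -0.109, 0.42],[0.13, -0.159, 0.0, -0.0, -0.0, -0.109, 0.42],[0.146, -0.144, 0.0, -0.0, -0.0, -0.109, 0.42],[0.161, -0.127, 0.0, -0.0, -0.0, -0.109, 0.42],[0.174, -0.109, 0.0, -0.0, -0.0, -0.109, 0.42],[0.185, -0.089, 0.0, -0.0, -0.0, -0.109, 0.42],[0.193, -0.068, 0.0, -0.0, -0.0, -0.109, 0.42],[0.2, -0.047, 0.0, -0.0, -0.0, -0.109, 0.42],[0.204, -0.025, 0.0, -0.0, -0.0, -0.109, 0.42],
```

>>> {"api": "jog_arm", "payload": {
  "rows": [
    [0,-0.205,0,0,0,-0.109,0.42],
    [0.028,-0.203,0,0,0,-0.109,0.42],
    [0.05,-0.199,0,0,0,-0.109,0.42],
    [0.072,-0.192,0,0,0,-0.109,0.42],
    [0.092,-0.183,0,0,0,-0.109,0.42],
    [0.112,-0.172,0,0,0,-0.109,0.42],
    [0.13,-0.159,0,0,0,-0.109,0.42]
  ]
}}

```text
t: 22.95
position: [0.5605, -0.1793, 0.1803]
orientation: [0.512, 0.859, -0.0, -0.0]
wrist_force: [-0.7, 0.4, -0.2]
gripper_width: 0.0507
grasp_force: 0.0
```

>>> {"api": "jog_arm", "payload": {
  "rows": [
    [0.146,-0.144,0,0,0,-0.109,0.42],
    [0.161,-0.127,0,0,0,-0.109,0.42],
    [0.174,-0.109,0,0,0,-0.109,0.42],
    [0.185,-0.089,0,0,0,-0.109,0.42],
    [0.193,-0.068,0,0,0,-0.109,0.42],
    [0.2,-0.047,0,0,0,-0.109,0.42],
    [0.204,-0.025,0,0,0,-0.109,0.42],
    [0,0,0,0,0,0,0.42]
  ]
}}

```text
t: 23.62
position: [0.5051, -0.1621, 0.1805]
orientation: [0.155, 0.988, 0.0, -0.0]
wrist_force: [0.6, 0.5, -0.7]
gripper_width: 0.0505
grasp_force: 0.0
```

>>> {"api": "jog_arm", "payload": {
  "rows": [
    [0,0,0,0,0,0,0.42]
  ]
}}

```text
t: 23.7
position: [0.5062, -0.1622, 0.1806]
orientation: [0.159, 0.987, 0.0, 0.0]
wrist_force: [-0.5, 0.3, 0.3]
gripper_width: 0.0505
grasp_force: 0.0
```

```bash
python3 - <<'E'
from k import *
s=robot.sense();p=shot("wrist");print(s["position"],s["orientation"],s["wrist_force"],s["gripper_width"])
look(p,"knob",.062)
r=cams.regions_of(p,"knob")[:2]
for q in r:
    print(q["p"],q["box"],atz(p,q["box"][:2],.07))
b=r[0]["box"];print(tool(p,b[:2],s["position"][2]-.062))
E
```

```text
[ 0.5062 -0.1622  0.1806] [0.1594 0.9872 0.0003 0.0002] [-0.5322  0.3371  0.2849] 0.0504899490307972
  knob [317.7 189.5] 0.66 [ 0.5054 -0.1607  0.062 ]
0.92 [319.1, 209.8, 161.3, 57.7] [ 0.5224 -0.165   0.07  ]
0.55 [628.5, 29.6, 23.1, 47.6] [0.4195 0.3085 0.07  ]
[-19.0167   2.426  118.6224]
```

>>> {"api": "jog_arm", "payload": {
  "rows": [
    [0,0.03,0.5,0,0,0,0.42],
    [0,0,0.6,0,0,0,0.42],
    [0,0,0.6,0,0,0,0.42],
    [0,0,0.6,0,0,0,0.42],
    [0,0,0.5,0,0,0,0.42],
    [0,0,0.2,0,0,0,0.42]
  ]
}}

```text
t: 24.35
position: [0.5053, -0.1608, 0.0578]
orientation: [0.159, 0.987, -0.0, -0.002]
wrist_force: [-0.7, -0.1, -0.4]
gripper_width: 0.0506
grasp_force: 0.0
```

>>> {"api": "jog_arm", "payload": {
  "rows": [
    [0,0,0.2,0,0,0,0.42],
    [0,0,0.2,0,0,0,0.42],
    [0,0,0.02,0,0,0,0.42],
    [0,0,0,0,0,0,0.75],
    [0,0,0,0,0,0,0.75],
    [0,0,0,0,0,0,0.75],
    [0,0,0,0,0,0,0.75]
  ],
  "grip_force": 30
}}

```text
t: 24.93
position: [0.5069, -0.1612, 0.0443]
orientation: [0.158, 0.987, 0.0, 0.001]
wrist_force: [-2.6, -9.3, 1.8]
gripper_width: 0.0311
grasp_force: 6.0
```

>>> {"api": "jog_arm", "payload": {
  "rows": [
    [0,0,0,0,0,0,0.75],
    [0,0,0,0,0,0,0.75],
    [0.1,0,0,0,0,0,0.75],
    [0.2,0,0,0,0,0,0.75],
    [0.2,0,0,0,0,0,0.75]
  ]
}}

```text
t: 25.35
position: [0.4874, -0.1576, 0.0444]
orientation: [0.159, 0.987, -0.002, 0.001]
wrist_force: [-1.8, -10.6, 0.9]
gripper_width: 0.0267
grasp_force: 30.0
```

>>> {"api": "jog_arm", "payload": {
  "rows": [
    [0.2,-0.03,0,0,0,0,0.75],
    [0.2,0,0,0,0,0,0.75],
    [0.2,0,0,0,0,0,0.75],
    [0.2,0,0,0,0,0,0.75],
    [0.15,0,0,0,0,0,0.75],
    [0,0,0,0,0,0,0.75]
  ]
}}

```text
t: 25.85
position: [0.4498, -0.1466, 0.0443]
orientation: [0.159, 0.987, -0.001, 0.0]
wrist_force: [-4.3, -10.6, 2.4]
gripper_width: 0.0263
grasp_force: 30.0
```

>>> {"api": "jog_arm", "payload": {
  "rows": [
    [0.06,0,0,0,0,0,0.75],
    [0.06,0,0,0,0,0,0.75],
    [0,0,0,0,0,0,0.75]
  ]
}}

```text
t: 26.1
position: [0.4487, -0.1462, 0.0445]
orientation: [0.159, 0.987, -0.002, 0.004]
wrist_force: [12.6, -16.0, -15.7]
gripper_width: 0.0267
grasp_force: 30.0
```

>>> {"api": "jog_arm", "payload": {
  "rows": [
    [-0.09,0,0,0,0,0,0.75],
    [0,0,0,0,0,0,0.75],
    [0,0,0,0,0,0,0.4],
    [0,0,0,0,0,0,0.4],
    [0,0,0,0,0,0,0.4],
    [0,0,0,0,0,0,0.4]
  ]
}}

```text
t: 26.6
position: [0.4501, -0.1434, 0.0439]
orientation: [0.158, 0.988, 0.0, 0.0]
wrist_force: [-0.5, -0.3, 0.5]
gripper_width: 0.0455
grasp_force: 0.0
```

>>> {"api": "jog_arm", "payload": {
  "rows": [
    [0,0,-0.1,0,0,0,0.4],
    [0,0,-0.4,0,0,0,0.4],
    [0,0,-0.6,0,0,0,0.4],
    [0,0,-0.8,0,0,0,0.4],
    [0,0,-0.8,0,0,0,0.4],
    [0,0,-0.6,0,0,0,0.4],
    [0,0,0,0,0,0,0.4],
    [0,0,0,0,0,0,0.4]
  ]
}}

```text
t: 27.27
position: [0.4508, -0.1436, 0.1771]
orientation: [0.158, 0.988, 0.001, 0.001]
wrist_force: [-0.1, 0.3, -1.1]
gripper_width: 0.0524
grasp_force: 0.0
```

```bash
python3 - <<'E'
from k import *
s=robot.sense();p=shot("wrist");print(s["position"],s["wrist_force"],s["gripper_width"])
for l,z in dict(keyway=.11,key=.11,key_bow=.137,knob=.062,spare_key=.101,shaker=0,spice_jar=0,glass=0).items(): look(p,l,z)
p=shot("top")
for l,z in dict(keyway=.11,key=.11,key_bow=.137,knob=.062,spare_key=.101,shaker=0,spice_jar=0,glass=0).items(): look(p,l,z)
E
```

```text
[ 0.4508 -0.1436  0.1771] [-0.0828  0.3364 -1.1256] 0.052430510633972735
  keyway [542.6 154.1] 0.53 [0.4675 0.0677 0.11  ]
  key [424.9 203.8] 0.5 [ 0.475  -0.0585  0.11  ]
  knob [312.9 190.1] 0.56 [ 0.4485 -0.1463  0.062 ]
  shaker [542.4 152.5] 0.68 [0.5096 0.1569 0.    ]
  shaker [311.  191.3] 0.35 [ 0.4656 -0.155   0.    ]
  spice_jar [419.6 205.4] 0.87 [ 0.5228 -0.0368  0.    ]
  glass [632.5  68. ] 0.76 [0.4253 0.4209 0.    ]
  keyway [406.4 166.4] 0.49 [ 0.6265 -0.1927  0.11  ]
  key [409.3 169.6] 0.4 [ 0.6166 -0.2015  0.11  ]
  key_bow [412.2 164.5] 0.55 [ 0.6273 -0.2055  0.137 ]
  spare_key [244.9 206.5] 0.6 [0.4989 0.3014 0.101 ]
  shaker [294.9 208.3] 0.6 [0.5053 0.1527 0.    ]
  spice_jar [351.2 202.8] 0.7 [ 0.5251 -0.0308  0.    ]
  glass [212.7 232.6] 0.93 [0.4236 0.418  0.    ]
```

```bash
python3 -c "
from plant import robot
print(robot.close_job())"
```

```text
the job is handed in; nothing more can be done
None
```

The job is handed in, but the interface gave no verdict: the spare key hangs on the other stand, the right key is home and turned to its stop, and the drawer is open about 59 mm by camera and arm readings.

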